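Set the reading stand and lean the panel on it

TASK

Set up the reading stand for judging cultures: slide its foot stop along the track until the stop's pointed end is directly opposite the pointed index clip on the edge of the base. Then take the tall white striped panel out of the rack and lean it, centred, against the stand's rest rod, with its lower edge down on the base and right up against the stop. Leave the stop at the index, let go of the panel, and do not shift or knock over anything else.

Things in the scene. Friction and masses are not known exactly. Their poses are not given: they have to be found in the camera images.
- stand: Flat aluminium base plate 220 (x) x 180 (y) x 14 mm, fixed. Origin: centre of its underside, on the bench; x runs along the track from the rest rod to the open end, roughly away from the robot. The track is the black line along y = 0 on its top.
- rest: Horizontal round steel rod of the stand, 12 mm diameter, 150 mm long along the stand's y, on two posts. This frame coincides with the stand's; in it the rod's axis lies at x = -81 mm, z = 109 mm (95 mm above the base's top). The panel leans on the rod's +x side, its top tipping towards -x.
- stop (a joint): Position of the foot stop along the track in m: 0 = nearest the rest rod, 0.10 = open end; grows to the stand's +x. It stays where it is left (about 7 N to move it).
- stop_mark (a point): Reference point of the foot stop: middle of its underside, 1.5 mm above the base's top, on the track; axes as the stand's. The stop is a grey bar 14 mm (x) x 130 mm (y) x 18 mm high: its face towards the rod is at x = -7 mm; its +y end comes to a point at x = 0, y = 73 mm.
- stop_grip (a point): Centre of the top of the stop's black upright grip, 14 mm (x) x 26 mm (y), standing on the middle of the bar; this top is 49 mm above stop_mark, the grip begins 17 mm above it.
- index: Small dark steel clip 18 mm long, 18 mm high, fixed on the base at its +y edge, where it differs from day to day. Origin: its point, on the base's top, which points to -y at the stop's pointed end. The stop is set when this origin and stop_mark have the same x in the stand's frame.
- panel: White rigid panel with black stripes on both faces, 10 mm thick (x) x 120 mm wide (y) x 170 mm tall (z), about 0.25 kg, loose, standing on edge in one of the two slots of the rack, in either. Origin: centre of its lower edge face; z runs up the panel. The two faces are alike.
- rack: Grey rack 140 (x) x 130 (y) mm, fixed. Origin: centre of its underside. Two slots along its y, at x = -35 and +35 mm, 14 mm wide, floor 12 mm high, walls up to 52 mm high.
- plate: Clear plate 8 x 120 x 95 mm tall in the rack's other slot; leave it. Origin: centre of its lower edge face.
- vial0: Glass vial with a brass cap, 28 mm diameter, 62 mm tall, between stand and rack; leave it. Origin: centre of its underside.
- vial1: Another such vial.
- vial2: Another such vial.
- dish: Closed clear culture dish, 90 mm diameter, 15 mm high; leave it. Origin: centre of its underside.
- wash: White plastic bottle, 60 mm diameter, 150 mm tall; leave it. Origin: centre of its underside.
- slides: Cardboard box of slides 80 x 50 x 30 mm; leave it. Origin: centre of its underside.
Things that resemble listed ones, but are neither listed nor needed, are in the scene too. What is shaped like the panel but purple is not meant.

How it is judged:
On the way, in this order (a step that is already met when the one before it is completed fails the run):
1. The foot stop stands at the index (within 4 mm along the track), at rest (x of index in the frame of stop_mark between -0.004 and 0.004 m and velocity of joint stop between -0.005 and 0.005 m/s), for 0.3 s.
2. The panel leans on the rest rod with its foot on the base against the stop, let go (x of panel in the frame of stop_mark between -0.02 and -0.007 m and y of panel in the frame of stop_mark between -0.025 and 0.025 m and z of panel in the frame of stand between 0.011 and 0.021 m and angle between panel's own z axis and vertical between 0.12 and 0.8 rad and angle between the y axis of panel and the y axis of stand, either way round below 0.12 rad and contact force between panel and rest above 0.08 N and contact force between panel and the fingers below 0.05 N), for 0.3 s.
At the end, for the whole second after the job is handed in: Stop within 4 mm of the index. Panel on the base, foot at most about 8 mm from the stop's rod-side face, centred on the track within 25 mm, parallel to the rod within 0.12 rad, leaning 0.12 to 0.8 rad from vertical with its weight on the rest rod, released and at rest (all of step 2 and x of index in the frame of stop_mark between -0.004 and 0.004 m and linear speed of panel below 0.02 m/s and angular speed of panel below 0.1 rad/s); the robot touches nothing.
It fails at once if A bystander (vial, dish, bottle, box or clear plate) is moved by more than 30 mm or tipped over (distance of any of vial0, vial1, vial2, dish, wash, slides, plate from where it was at the start of the episode above 0.03 m or angle between any of vial0, vial1, vial2, dish, wash, slides, plate's own z axis and vertical above 0.5 rad).
It also fails if it takes over 61 s, if anything falls off the work surface, if the arm or the gripper's body presses on something with over 40 N, if the wrist force passes 120 N, or if a joint passes its speed limit or range.

ROBOT

A 6-joint arm with a two-finger parallel gripper is mounted at the origin on the work surface. World frame = base frame: x ahead of the robot, y to its left, z up, the work surface at z = 0. Lengths are in m, angles in rad, forces in N, time in s.
With the tool pointing down it reaches from about 0.35 to 0.975 m from the base axis. Payload 4.9 kg.
Tool frame: the origin (TCP) lies at the very end of the fingers, on their centre line; the grasp point (between the pads) lies 19 mm behind it (ctrl.grip_point_offset is the distance from the TCP to the grasp point, in m); z points along the fingers, y is the line along which they close (so a half turn about z gives the same grasp; the last joint's range is limited). The gripper opens to 85 mm and grips with 20 to 120 N. Pads are 22 mm wide; open, the fingers measure 114 mm over their backs; the gripper's body (76 mm by 85 mm) begins 54 mm behind the grasp point. The pads swing forward as they close: fully open they stand 13 mm farther back than shut.
Start: joints at [1.09, 0.053, 1.613, -0, 1.476, -0.119], TCP at [0.221, 0.585, 0.231] pointing down, gripper open.
Joint ranges: [-3.01, 3.01], [-1.01, 2.22], [0.06, 2.58], [-1.02, 4.17], [0.09, 2.62], [-3.14, 3.14]. Speed limits (rad/s): [2.57, 2.57, 3.14, 3.14, 3.14, 3.14].

INTERFACE

Orientations are given as a rotation vector (axis times angle).
In Python, from station import ctrl gives the robot as it stands.
- The arm moves only by the tool send_rows, never from a script. Its argument "rows" is a list of rows, each a list of 3 entries, a list of its own where there are three numbers: the finger opening in cm, from 0 to 8.54, then the shift along the tool's x, y, z in cm, then the turn about the tool's z in degrees. A call has 1 to 10 rows; each row shifts and turns the commanded pose from where the row before left it, along the tool's axes as they then stand; what a row does not reach is not made up. A row lasts 1/8 s, in which the tool goes at most 62.5 mm and 10.7 degrees, less where a joint would pass 70% of its speed; a pose out of reach is approached as far as the arm can. A call with a gripper value outside its range is refused whole. The fingers move at their own pace and stop on an object; "newtons" is the grip in N (left out, the last holds). Time passes only in rows, so rows that do not move let the fingers close. It gives the time, the measured TCP pose, the force, the opening and the grip force at its end, in the units of the state.
- ctrl.get_obs(): the state, without advancing time (a new reading comes with each control period).
- ctrl.get_image(name): name is "side" or "top" or "wrist"; returns a dict with "frame" (384x512x3 uint8, red, green, blue), "range_z" (384x512 float32, m along the optical axis (not along the pixel's ray), 0 where there is no reading), "fx", "fy", "cx", "cy" (pixels), "k1" (the pictures are not rectified: a ray, as slopes to the right and down, at radius r is drawn at 1 + k1 r^2 times it, then the intrinsics apply), "cam_to_world" (4x4, takes a point from camera to world coordinates). Camera axes: x right, y down, z forward; pixel columns grow to the right and rows downward; lengths in m; the calibration is good to about 2 mm. A picture is of the moment at which its call begins.
- ctrl.finish_job(): hands the job in; it is judged then, once.
The state is a dict: "t": time; "q": joint angles; "dq": joint speeds; "effort": joint torques, N m; "tool_pos": TCP position; "tool_rot": TCP orientation; "contact_force": force on the tool from outside, world axes, zero at the start; "wrist_torque": the same for the moment, N m; "opening": finger opening in m; "grip_force": force on a finger pad.
Only numpy, scipy, OpenCV 4.12 (cv2) and the standard library are available. Lean on these libraries where they do the work, as an engineer would, in place of code of your own. Each camera call takes 0.05 s, during which the arm holds its last target. There are 200 camera calls.

## Working session

There is one attempt and no reset: what is moved stays moved. The work goes in short steps, Python scripts to look and compute and a tool call to move; the robot and the scene stay as the last step left them, time stands still between calls to the robot, and variables do not carry over. Pictures are saved under pics/ and viewed, at most 10 in all, crops included, and the job is handed in when it is done.

Besides the shell and the picture viewer there is one more tool, called by a JSON object that holds its "api" and its "payload". send_rows: Moves the arm, as the interface text tells. Its arguments: {"type":"object","properties":{"rows":{"type":"array","items":{"type":"array"}},"newtons":{"type":"number"}},"required":["rows"]}

```bash
mkdir -p pics; ls; cat > h.py <<'E'
import numpy as np, cv2
from station import ctrl
def grab(n):
    im=ctrl.get_image(n); np.savez('/tmp/%s.npz'%n,**im); return im
def load(n): return dict(np.load('/tmp/%s.npz'%n))
def ray(im,u,v):
    K=np.array([[im['fx'],0,im['cx']],[0,im['fy'],im['cy']],[0,0,1]],float)
    x,y=(u-im['cx'])/im['fx'],(v-im['cy'])/im['fy']
    a,b=x,y
    for _ in range(20):
        s=1+im['k1']*(a*a+b*b); a,b=x/s,y/s
    T=im['cam_to_world']; return T[:3,3],T[:3,:3]@np.array([a,b,1.0])
def onz(im,u,v,z):
    o,d=ray(im,u,v); return o+d*(z-o[2])/d[2]
def cloud(im):
    v,u=np.mgrid[0:384,0:512]; x=(u-im['cx'])/im['fx'];y=(v-im['cy'])/im['fy'];a,b=x,y
    for _ in range(20):
        s=1+im['k1']*(a*a+b*b); a,b=x/s,y/s
    P=np.stack([a,b,np.ones_like(a)],-1)*im['range_z'][...,None]
    T=im['cam_to_world']; return P@T[:3,:3].T+T[:3,3]
def save(im,name,box=None,k=1):
    f=im['frame'][...,::-1]
    if box: f=f[box[1]:box[3],box[0]:box[2]]
    cv2.imwrite('pics/'+name,cv2.resize(f,None,fx=k,fy=k,interpolation=cv2.INTER_CUBIC))
E
python3 - <<'E'
from h import *
for n in('top','side'):
    im=grab(n); save(im,n+'0.png',k=1.5); print(n,im['cam_to_world'].round(3).tolist(),im['fx'],im['k1'])
print(ctrl.get_obs())
E
```

```text
pics
top [[0.026, -0.984, 0.177, 0.278], [-1.0, -0.023, 0.019, -0.012], [-0.014, -0.177, -0.984, 1.415], [0.0, 0.0, 0.0, 1.0]] 404.43714884913703 -0.13025366715904235
side [[0.983, -0.084, 0.162, 0.288], [-0.181, -0.546, 0.818, -1.046], [0.02, -0.833, -0.552, 0.756], [0.0, 0.0, 0.0, 1.0]] 394.475244705916 0.04378725270163582
{'t': 0.1, 'q': array([ 1.08999242e+00,  5.33294433e-02,  1.61416747e+00, -1.92073639e-06,
        1.47600185e+00, -1.18982392e-01]), 'dq': array([-0.0003843 , -0.00248995, -0.00403884, -0.00113316, -0.00239699,
       -0.00082714]), 'effort': array([-1.31582756e-04, -3.94900453e+01, -3.71365678e+01, -1.08569589e-04,
        3.92136208e-03, -1.28294491e-05]), 'tool_pos': array([0.22096132, 0.58402934, 0.23015559]), 'tool_rot': array([-5.65151253e-01, -3.08976925e+00,  2.86084590e-03]), 'contact_force': array([-0.30710507, -0.11009054, -0.33134312]), 'wrist_torque': array([-0.01684481,  0.02441416,  0.02587084]), 'grip_force': 0.0, 'opening': 0.08524132287477253}
```

View pics/top0.png

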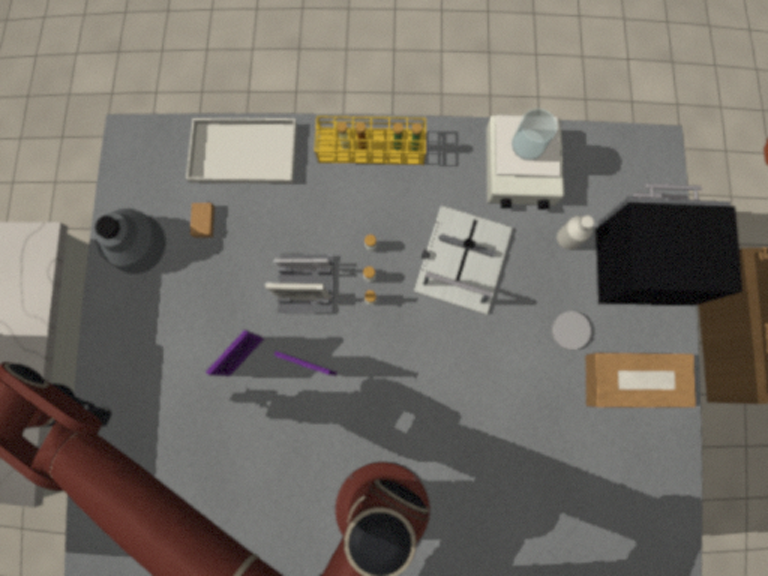

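View pics/side0.png

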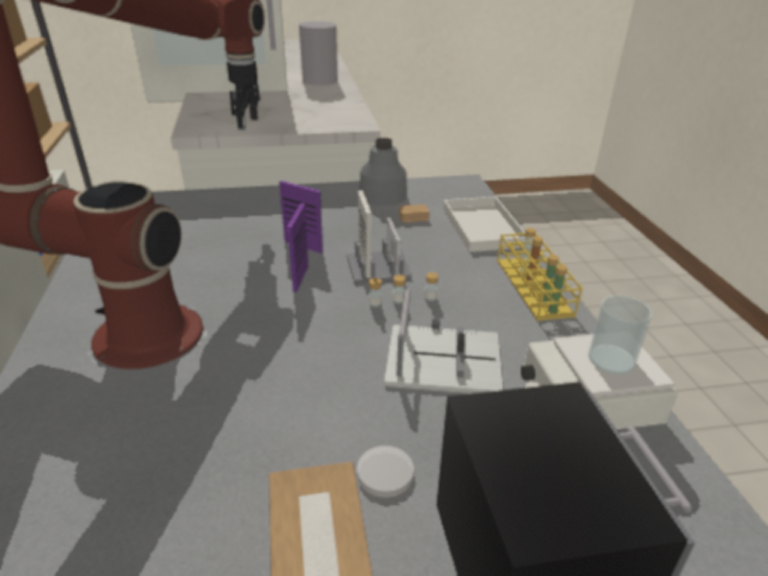

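Top view, in 768-wide pixels. What could be taken for the panel:
- the white upright in the rack's near slot at (296,288)
- the grey-clear plate in the far slot at (302,261)
- purple boards at (235,352) and (305,363)
- the white tray at (250,150)

By the description it is the white one at (296,288). The stand is at (465,260), with its stop grip at (469,243). The vials are at x≈370. I'll check this in a close crop.

```bash
python3 - <<'E'
from h import *
t=load('top');s=load('side')
a=cv2.resize(t['frame'][130:220,165:350],(740,360),interpolation=cv2.INTER_CUBIC)
b=cv2.resize(s['frame'][120:265,225:345],None,fx=1.9,fy=1.6,interpolation=cv2.INTER_CUBIC)
b1=cv2.resize(s['frame'][120:190,225:300],(370,235),interpolation=cv2.INTER_CUBIC);b2=cv2.resize(s['frame'][190:265,250:340],(370,235),interpolation=cv2.INTER_CUBIC)
cv2.imwrite('pics/c1.png',np.vstack([a,np.hstack([b1,b2])])[...,::-1])
P=cloud(t)
for z in (0.0,):
    for (u,v) in [(465,260),(440,208),(513,228),(487,312),(416,290),(469,243),(428,254),(296,288),(302,261),(370,241),(370,272),(370,296)]:
        print((u,v),P[int(v/1.5),int(u/1.5)].round(3))
E
```

```text
(465, 260) [ 0.578 -0.181  0.011]
(440, 208) [ 0.708 -0.12   0.002]
(513, 228) [ 0.659 -0.297  0.007]
(487, 312) [ 0.454 -0.23   0.013]
(416, 290) [ 0.502 -0.065  0.019]
(469, 243) [ 0.606 -0.181  0.063]
(428, 254) [ 0.586 -0.091  0.032]
(296, 288) [0.473 0.189 0.184]
(302, 261) [0.546 0.192 0.106]
(370, 241) [0.608 0.046 0.061]
(370, 272) [0.534 0.043 0.062]
(370, 296) [0.479 0.042 0.063]
```

View pics/c1.png

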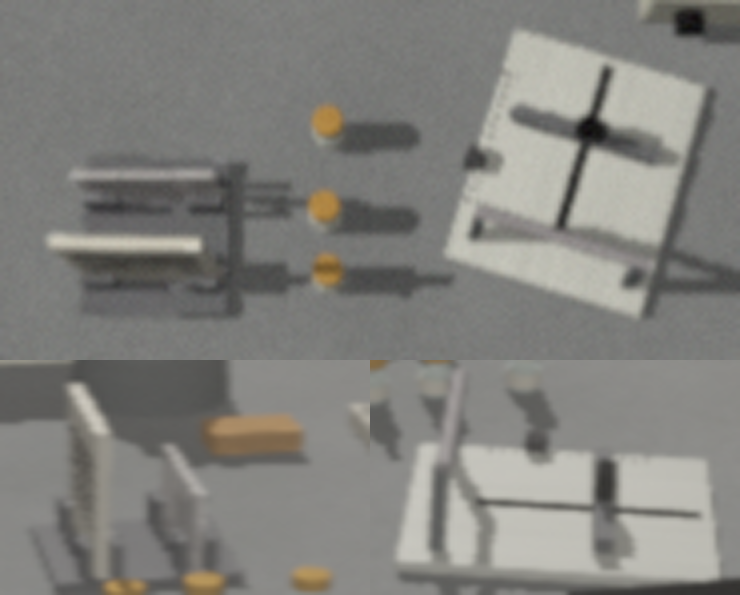

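The crop confirms the choice: the panel is white with a striped face, in the near slot, with the clear plate behind it. The stand shows its index clip (dark) at crop (478,158), the grip at (592,128) and the rod at (560,235). Next I measure.

```bash
cat >> h.py <<'E'
def stand_pose(t):
    P=cloud(t); 
    g=t['frame'].astype(int).min(-1)
    m=(g>150)&(abs(P[...,0]-.58)<.17)&(abs(P[...,1]+.18)<.17)&(P[...,2]<.045)
    m=cv2.morphologyEx(m.astype(np.uint8),cv2.MORPH_CLOSE,np.ones((5,5)))
    c=max(cv2.findContours(m,0,1)[0],key=cv2.contourArea)[:,0]
    X=np.array([onz(t,u,v,.014)[:2] for u,v in c],np.float32)
    return cv2.minAreaRect(X)
E
python3 - <<'E'
from h import *
t=load('top')
r=stand_pose(t); print(r)
P=cloud(t)
# direction of stand x
bp=cv2.boxPoints(r); e=[bp[1]-bp[0],bp[2]-bp[1]]; e=max(e,key=np.linalg.norm); e*=np.sign(e[0]); yaw=np.arctan2(e[1],e[0])
C=np.array(r[0]); R=np.array([[np.cos(yaw),-np.sin(yaw)],[np.sin(yaw),np.cos(yaw)]])
print('yaw',yaw,C)
f=t['frame'].astype(int)
S=lambda p:(p[:2]-C)@R
g=f.max(-1)
for nm,(x0,y0,x1,y1),z in(('index',(276,162,292,176),.032),('grip',(305,155,322,168),.064)):
    m=np.zeros(g.shape,bool); m[y0:y1,x0:x1]=g[y0:y1,x0:x1]<70
    v,u=np.nonzero(m); p=onz(t,u.mean(),v.mean(),z); print(nm,m.sum(),p.round(4),S(p).round(4),np.median(P[m][:,2]))
# panel, plate, rack
for nm,zl,zh in(('panel',.14,.2),('plate',.09,.125),('rackwall',.035,.058)):
    m=(P[...,2]>zl)&(P[...,2]<zh)&(P[...,0]>.38)&(P[...,0]<.62)&(P[...,1]>.09)&(P[...,1]<.28)
    if nm=='rackwall': m&=True
    X=P[m][:,:2].astype(np.float32); print(nm,m.sum(),cv2.minAreaRect(X),X.min(0),X.max(0),np.percentile(P[m][:,2],95))
m=(abs(P[...,0]-.47)<.04)&(abs(P[...,1]-.2)<.1)&(P[...,2]>.168)
X=P[m]; print(len(X),np.polyfit(X[:,1],X[:,0],1),X[:,1].min(),X[:,1].max(),X.mean(0))
print('rod')
m=(P[...,2]>.09)&(P[...,2]<.125)&(P[...,0]<.6)&(P[...,0]>.42)&(P[...,1]>-.3)&(P[...,1]<-.05)
for p in P[m][::8]: print(p.round(3),S(p).round(3))
E
```

```text
((0.5802195072174072, -0.17490072548389435), (0.1776014268398285, 0.21844448149204254), 73.56079864501953)
yaw -0.2869181 [ 0.58021951 -0.17490073]
index 8 [ 0.5842 -0.0859  0.032 ] [-0.0213  0.0865] 0.030864050754114802
grip 50 [ 0.6046 -0.1846  0.064 ] [ 0.0262 -0.0024] 0.060428290915177985
panel 208 ((0.47702378034591675, 0.19403530657291412), (0.01133050862699747, 0.12039729952812195), 0.37516653537750244) [0.47102478 0.13384202] [0.48258924 0.25420076] 0.18513532130403593
plate 171 ((0.5105680227279663, 0.19482141733169556), (0.07968920469284058, 0.12174974381923676), 1.3038585186004639) [0.47098774 0.13350146] [0.55153877 0.25658718] 0.12230842918454554
rackwall 200 ((0.5111279487609863, 0.19468967616558075), (0.09892328828573227, 0.12110604345798492), 0.6202912330627441) [0.4611785  0.13414192] [0.56121314 0.25554657] 0.056283015177102845
144 [0.00274008 0.47589131] 0.13384202318222457 0.2528735061950311 [0.47642073 0.19321629 0.18091658]
rod
[ 0.527 -0.083  0.113] [-0.077  0.073]
[ 0.521 -0.093  0.11 ] [-0.079  0.062]
[ 0.517 -0.09   0.115] [-0.085  0.064]
[ 0.518 -0.116  0.112] [-0.076  0.039]
[ 0.515 -0.103  0.112] [-0.083  0.05 ]
[ 0.514 -0.081  0.092] [-0.09   0.071]
[ 0.511 -0.116  0.117] [-0.083  0.037]
[ 0.508 -0.113  0.114] [-0.087  0.039]
[ 0.508 -0.139  0.114] [-0.079  0.014]
[ 0.504 -0.135  0.119] [-0.084  0.016]
[ 0.502 -0.132  0.114] [-0.087  0.018]
[ 0.503 -0.162  0.113] [-0.078 -0.01 ]
[ 0.498 -0.158  0.122] [-0.084 -0.007]
[ 0.496 -0.156  0.11 ] [-0.086 -0.005]
[ 0.496 -0.181  0.116] [-0.079 -0.03 ]
[ 0.493 -0.178  0.115] [-0.083 -0.028]
[ 0.49  -0.175  0.111] [-0.086 -0.026]
[ 0.49  -0.201  0.115] [-0.079 -0.051]
[ 0.486 -0.198  0.117] [-0.084 -0.048]
[ 0.484 -0.198  0.112] [-0.086 -0.05 ]
[ 0.484 -0.224  0.115] [-0.078 -0.074]
[ 0.481 -0.224  0.115] [-0.082 -0.075]
[ 0.474 -0.218  0.09 ] [-0.09  -0.071]
```

```bash
cat >> h.py <<'E'
from scipy.spatial.transform import Rotation as Ro
def plan(x,y,z,ydir):
    """turn (deg about tool z) so tool y lies along world angle ydir, then shift in the turned tool axes (cm)"""
    o=ctrl.get_obs(); R=Ro.from_rotvec(o['tool_rot']).as_matrix(); d=R.T@np.array([np.cos(ydir),np.sin(ydir),0])
    a=np.degrees(np.arctan2(-d[0],d[1])); a=(a+90)%180-90
    R2=R@Ro.from_euler('z',a,degrees=True).as_matrix()
    print('tcp',o['tool_pos'].round(4),'turn',round(a,2),'shift',(R2.T@(np.array([x,y,z])-o['tool_pos'])*100).round(2),'axes x,y',R2[:2,0].round(3),R2[:2,1].round(3),'q6',o['q'][5].round(2))
E
python3 - <<'E'
from h import *
plan(.6046,-.1846,.16,-.287)
E
```

```text
tcp [0.221  0.584  0.2302] turn 85.71 shift [-62.85  58.56   7.11] axes x,y [0.283 0.959] [ 0.959 -0.283] q6 -0.12
```

{"api": "send_rows", "payload": {"rows": [[8.5, [0, 0, 0], 10], [8.5, [0, 0, 0], 10], [8.5, [0, 0, 0], 10], [8.5, [0, 0, 0], 10], [8.5, [0, 0, 0], 10], [8.5, [0, 0, 0], 10], [8.5, [0, 0, 0], 10], [8.5, [0, 0, 0], 10], [8.5, [0, 0, 0], 5.7]], "newtons": 40}}

```text
t: 1.23
tool_pos: [0.2211, 0.5842, 0.2305]
tool_rot: [2.519, 1.876, -0.002]
contact_force: [0.6, 0.4, 0.2]
opening: 0.0848
grip_force: 0.0
```

{"api": "send_rows", "payload": {"rows": [[6, [-4, 3.7, 0], 0], [6, [-4, 3.7, 0], 0], [6, [-4, 3.7, 0], 0], [6, [-4, 3.7, 0], 0], [6, [-4, 3.7, 0], 0], [6, [-4, 3.7, 0], 0], [6, [-4, 3.7, 0], 0], [6, [-4, 3.7, 0], 0]]}}

```text
t: 2.22
tool_pos: [0.4148, 0.1922, 0.2309]
tool_rot: [-2.516, -1.881, 0.0]
contact_force: [0.9, 0.4, 1.3]
opening: 0.0596
grip_force: 0.0
```

{"api": "send_rows", "payload": {"rows": [[6, [-4, 3.7, 0], 0], [6, [-4, 3.7, 0], 0], [6, [-4, 3.7, 0], 0], [6, [-4, 3.7, 0], 0], [6, [-4, 3.7, 0], 0], [6, [-4, 3.7, 0], 0], [6, [-3, 2.7, 0], 0], [6, [0, 0, 0], 0]]}}

```text
t: 3.22
tool_pos: [0.5773, -0.1377, 0.2303]
tool_rot: [-2.518, -1.876, 0.002]
contact_force: [0.2, 0.5, 0.7]
opening: 0.0602
grip_force: 0.0
```

```bash
python3 - <<'E'
from h import *
plan(.6046,-.1846,.16,-.287)
w=grab('wrist'); save(w,'w1.png',k=1.5); print(w['cam_to_world'].round(3))
E
```

```text
tcp [ 0.5773 -0.1377  0.2303] turn -0.18 shift [-3.72  3.96  7.03] axes x,y [0.283 0.959] [ 0.959 -0.283] q6 -0.07
[[ 0.958 -0.274 -0.081  0.597]
 [-0.286 -0.919 -0.271 -0.068]
 [-0.     0.283 -0.959  0.372]
 [ 0.     0.     0.     1.   ]]
```

View pics/w1.png

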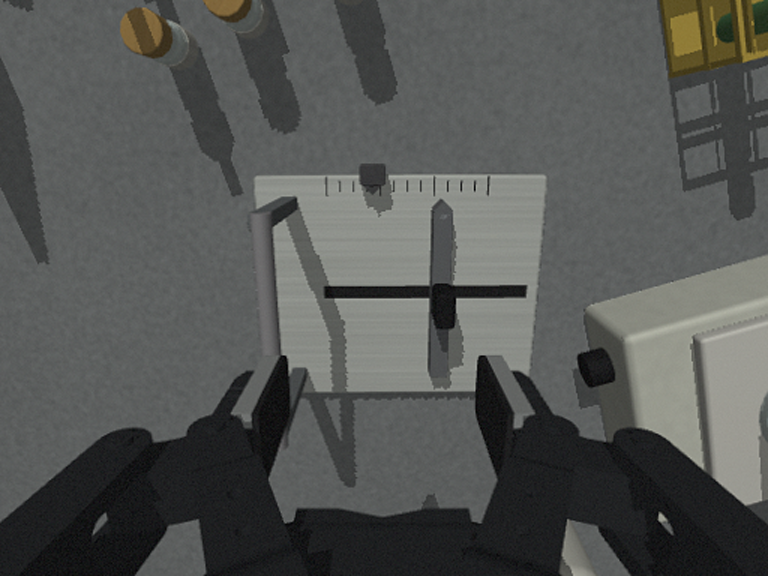

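The wrist view shows the index clip at (373,175), the stop's pointed end at (442,200) and the grip top at (443,300). The base's +y edge runs from (256,177) to (546,177).

```bash
python3 - <<'E'
from h import *
w=load('wrist'); P=cloud(w); q=lambda u,v,z:onz(w,u/1.5,v/1.5,z)[:2]
TL,TR=q(256,177,.014),q(546,177,.014); print('edge len',np.linalg.norm(TR-TL)); e=(TR-TL)/np.linalg.norm(TR-TL); yaw=np.arctan2(e[1],e[0]); print('yaw',yaw)
n=np.array([-e[1],e[0]]); C=(TL+TR)/2-n*.09; print('C',C); np.save('/tmp/st.npy',[C[0],C[1],yaw])
S=lambda p:np.array([(p-C)@e,(p-C)@n]).round(4)
print('TL',S(TL))
f=w['frame'].astype(int)
m=np.zeros(f.shape[:2],bool); m[107:127,236:260]=f[107:127,236:260].max(-1)<100; m&=(P[...,2]>.027)
v,u=np.nonzero(m); print('clip top px',u.min(),u.max(),v.min(),v.max(),m.sum())
L,Rr=onz(w,u.min()-.5,v.mean(),.032)[:2],onz(w,u.max()+.5,v.mean(),.032)[:2]; print('clip',S(L),S(Rr),S((L+Rr)/2))
for v0 in range(v.min(),v.max()+3): 
    uu=u[v==v0]; print(v0,len(uu),uu.mean() if len(uu) else '')
print('tip',S(q(442,200,.0335)),'bar left/right at v=250',S(q(431.5,240,.0335)),S(q(453,240,.0335)))
print('grip',S(q(443,303,.0645)),S(q(432,303,.0645)),S(q(456,303,.0645)), P[int(295/1.5),int(443/1.5)])
g=q(443,303,.0645);print(g)
print('rod',S(q(262,290,.115)))
E
```

```text
edge len 0.21434434441927203
yaw -0.28888675720889484
C [ 0.57879611 -0.17824129]
TL [-0.1072  0.09  ]
clip top px 239 256 110 126 264
clip [-0.0311  0.0915] [-0.0122  0.0915] [-0.0216  0.0915]
110 17 248.0
111 18 247.5
112 18 247.5
113 17 248.0
114 17 248.0
115 17 248.0
116 17 248.0
117 17 248.0
118 17 248.0
119 17 248.0
120 17 248.0
121 17 248.0
122 17 248.0
123 14 247.5
124 11 248.0
125 9 248.0
126 7 248.0
127 0 
128 0 
tip [0.0282 0.075 ] bar left/right at v=250 [0.0215 0.0463] [0.0371 0.0463]
grip [0.0274 0.0088] [0.0199 0.0088] [0.0362 0.0087] [ 0.6089126  -0.17222558  0.06182507]
[ 0.6075257  -0.17764337]
rod [-0.082   0.0333]
```

```bash
python3 - <<'E'
from h import *
plan(.6055,-.1855,.040,-.288)
E
```

```text
tcp [ 0.5768 -0.1363  0.2304] turn -0.03 shift [-3.92  4.18 19.03] axes x,y [0.284 0.959] [ 0.959 -0.284] q6 -0.07
```

{"api": "send_rows", "payload": {"rows": [[5, [-1.9, 2.1, 0], 0], [5, [-2.0, 2.1, 0], 0], [5, [0, 0, 4], 0], [5, [0, 0, 4], 0], [5, [0, 0, 4], 0], [5, [0, 0, 3], 0], [5, [0, 0, 2], 0], [5, [0, 0, 2], 0], [5, [0, 0, 0], 0]]}}

```text
t: 4.4
tool_pos: [0.6053, -0.184, 0.0397]
tool_rot: [-2.514, -1.88, 0.002]
contact_force: [1.2, -0.5, -0.5]
opening: 0.0501
grip_force: 0.0
```

{"api": "send_rows", "payload": {"rows": [[1, [0, 0, 0], 0], [1, [0, 0, 0], 0], [1, [0, 0, 0], 0], [1, [0, 0, 0], 0], [1, [0, 0, 0], 0]]}}

```text
t: 5.03
tool_pos: [0.6077, -0.1854, 0.0431]
tool_rot: [2.514, 1.88, 0.003]
contact_force: [1.7, 0.3, 6.5]
opening: 0.0133
grip_force: 42.1
```

```bash
python3 - <<'E'
from h import *
C0,C1,yaw=np.load('/tmp/st.npy'); e=np.array([np.cos(yaw),np.sin(yaw)]);n=np.array([-e[1],e[0]])
o=ctrl.get_obs(); p=o['tool_pos'][:2]-[C0,C1]; print(o['tool_pos'],o['opening'],o['grip_force'],p@e,p@n,o['contact_force'])
E
```

```text
[ 0.60768262 -0.18542067  0.04306229] 0.013300478093599778 42.05427646636963 0.029734804853280186 0.0013474631885464254 [1.68431201 0.3494125  6.4748701 ]
```

{"api": "send_rows", "payload": {"rows": [[1, [0, 0, -0.3], 0], [1, [0, -0.8, 0], 0], [1, [0, -0.8, 0], 0], [1, [0, -0.8, 0], 0], [1, [0, -0.8, 0], 0], [1, [0, -0.8, 0], 0], [1, [0, -0.8, 0], 0], [1, [0, -0.2, 0], 0], [1, [0, 0, 0], 0], [1, [0, 0, 0], 0]]}}

```text
t: 6.28
tool_pos: [0.5583, -0.1709, 0.0431]
tool_rot: [2.515, 1.881, 0.0]
contact_force: [4.2, -2.1, -5.7]
opening: 0.0133
grip_force: 40.7
```

```bash
cat > m.py <<'E'
from h import *
C0,C1,yaw=np.load('/tmp/st.npy'); e=np.array([np.cos(yaw),np.sin(yaw)]);n=np.array([-e[1],e[0]])
o=ctrl.get_obs(); p=o['tool_pos'][:2]-[C0,C1]; print(o['tool_pos'],o['opening'],o['grip_force'],p@e,p@n,o['contact_force'])
w=grab('wrist'); save(w,'w2.png',k=1.5)
E
python3 m.py
```

```text
[ 0.55831219 -0.17087211  0.04308841] 0.013268194695027153 40.678412318229675 -0.021734467492521184 0.001228245567220603 [ 4.23596228 -2.12448373 -5.74680043]
```

View pics/w2.png

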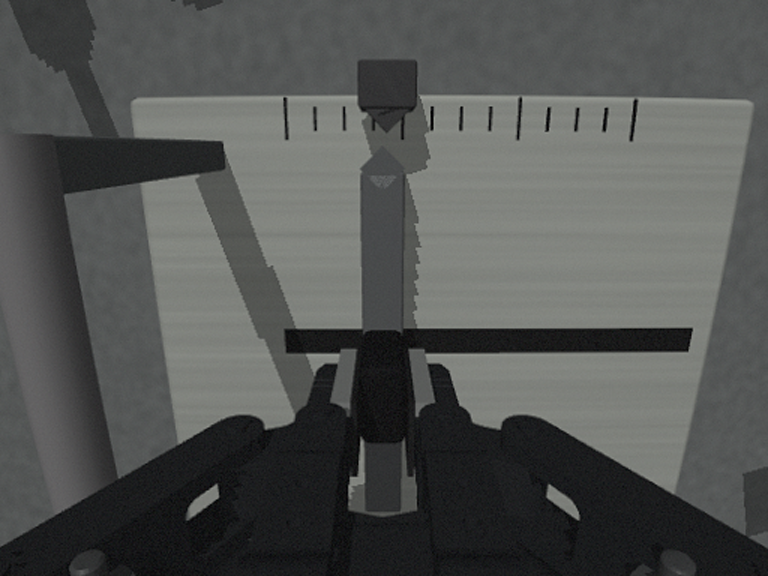

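The clip's point is at (387,132) and the stop's tip at (383,147), so the stop sits a little over 1 mm too far towards the rod. I'll check that numerically.

```bash
python3 - <<'E'
from h import *
C0,C1,yaw=np.load('/tmp/st.npy'); w=load('wrist'); q=lambda u,v,z:onz(w,u/1.5,v/1.5,z)[:2]
e0=q(750,101.5,.014)-q(135,99.5,.014); print('edge',np.linalg.norm(e0),np.arctan2(e0[1],e0[0]))
yaw=(yaw+np.arctan2(e0[1],e0[0]))/2
e=np.array([np.cos(yaw),np.sin(yaw)]);n=np.array([-e[1],e[0]])
S=lambda p:np.array([(p-[C0,C1])@e,(p-[C0,C1])@n]).round(4)
print('clip',S(q(387,132,.032)),S(q(387.5,108,.032)),'stop tip',S(q(383,147,.0335)),S(q(382.5,182,.0335)),S(q(382.5,250,.0335)))
c=(q(750,101.5,.014)+q(135,99.5,.014))/2-n*.09; print('C',c,yaw,S(c))
E
```

```text
edge 0.211771285410549 -0.2847018940154205
clip [-0.0213  0.0782] [-0.0211  0.0852] stop tip [-0.0225  0.0738] [-0.0226  0.0632] [-0.0226  0.0416]
C [ 0.57790021 -0.17778582] -0.2867943256121577 [-0.001   0.0002]
```

{"api": "send_rows", "payload": {"rows": [[1, [0, 0.22, 0], 0], [1, [0, 0, 0], 0], [1, [0, 0, 0], 0], [3, [0, 0, 0], 0], [3, [0, 0, 0], 0], [3, [0, 0, 0], 0], [3, [0, 0, 0], 0]]}}

```text
t: 7.2
tool_pos: [0.5608, -0.1713, 0.0446]
tool_rot: [2.516, 1.881, 0.001]
contact_force: [0.2, 0.2, -0.9]
opening: 0.03
grip_force: 0.0
```

{"api": "send_rows", "payload": {"rows": [[3, [0, 0, -2], 0], [3, [0, 0, -3], 0], [3, [0, 0, -5], 0], [3, [0, 0, -5], 0], [3, [0, 0, 0], 0]]}}

```text
t: 7.82
tool_pos: [0.5638, -0.1727, 0.2025]
tool_rot: [2.507, 1.875, 0.01]
contact_force: [0.1, 0.1, 0.3]
opening: 0.0302
grip_force: 0.0
```

```bash
sed -i s/w2.png/w3.png/ m.py; python3 m.py; python3 - <<'E'
from h import *
w=load('wrist'); save(w,'w3.png',(130,30,380,200),3)
plan(.4765,.1935,.24,0)
E
```

```text
[ 0.56381165 -0.17271733  0.20251961] 0.03020444983936338 0.0 -0.0159372215960794 0.0010262016575852534 [0.08638565 0.13770079 0.27574026]
tcp [ 0.5623 -0.1721  0.199 ] turn -16.43 shift [36.54 -8.55 -4.27] axes x,y [0. 1.] [1. 0.] q6 -0.14
```

View pics/w3.png

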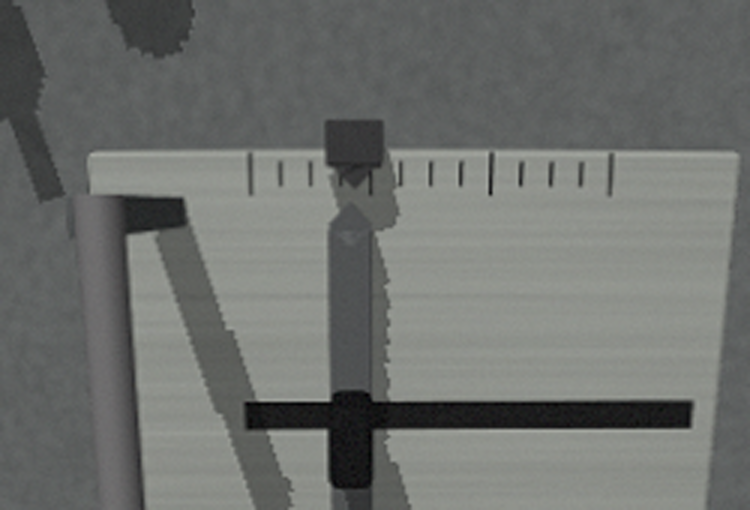

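The stop tip is at (350,205) and the clip point at (354,185) in the crop, about 1 mm off, which is within tolerance. On to the panel.

{"api": "send_rows", "payload": {"rows": [[5, [0, 0, -4.2], -8.2], [5, [0, 0, 0], -8.2], [5, [4.5, -1, 0], 0], [5, [4.5, -1, 0], 0], [5, [4.5, -1, 0], 0], [5, [4.5, -1, 0], 0], [5, [4.5, -1, 0], 0], [5, [4.5, -1, 0], 0], [5, [4.5, -1.2, 0], 0], [5, [4.5, -1.2, 0], 0]]}}

```text
t: 9.12
tool_pos: [0.4753, 0.19, 0.2351]
tool_rot: [-2.221, -2.22, 0.003]
contact_force: [0.6, -0.5, -0.3]
opening: 0.0498
grip_force: 0.0
```

{"api": "send_rows", "payload": {"rows": [[5, [0, 0, 0], 0], [5, [0, 0, 0], 0]]}}

```text
t: 9.38
tool_pos: [0.4762, 0.1884, 0.2354]
tool_rot: [-2.221, -2.221, 0.003]
contact_force: [-0.1, 0.3, -0.5]
opening: 0.0501
grip_force: 0.0
```

```bash
python3 - <<'E'
from h import *
plan(.4765,.1935,.15,0)
w=grab('wrist'); P=cloud(w); save(w,'w4.png',k=1.5)
m=(P[...,2]>.165)&(P[...,2]<.195)&(abs(P[...,0]-.4765)<.03)&(w['frame'].min(-1)>110)
X=P[m]; print(m.sum(),cv2.minAreaRect(X[:,:2].astype(np.float32)) if m.sum()>5 else 0, np.polyfit(X[:,1],X[:,0],1))
E
```

```text
tcp [0.4762 0.1884 0.2354] turn -0.01 shift [0.52 0.04 8.54] axes x,y [-0.  1.] [ 1. -0.] q6 0.23
2611 ((0.4761396646499634, 0.19384156167507172), (0.009813706390559673, 0.11965218186378479), 0.7530649900436401) [-0.01209398  0.47847424]
```

View pics/w4.png

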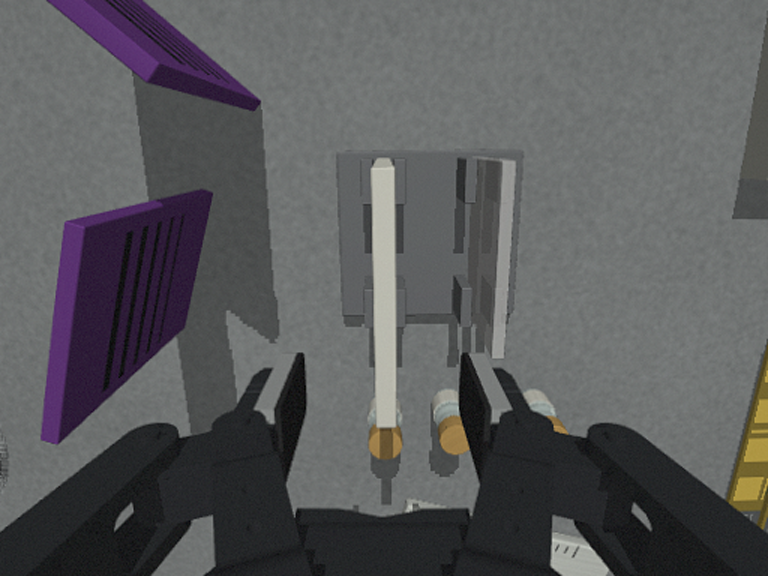

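The white panel is at (383,290), centred between the open pads, with the clear plate at (503,260). I lower and grip.

{"api": "send_rows", "payload": {"rows": [[5, [0.5, 0, 3], 0], [5, [0, 0, 3], 0], [5, [0, 0, 2.5], 0], [5, [0, 0, 0], 0], [0.5, [0, 0, 0], 0], [0.5, [0, 0, 0], 0], [0.5, [0, 0, 0], 0], [0.5, [0, 0, 0], 0], [0.5, [0, 0, 0], 0]], "newtons": 50}}

```text
t: 10.55
tool_pos: [0.4777, 0.1938, 0.1531]
tool_rot: [2.221, 2.22, 0.003]
contact_force: [-0.6, -1.7, 5.3]
opening: 0.0093
grip_force: 50.2
```

{"api": "send_rows", "payload": {"rows": [[0.5, [0, 0, -1], 0], [0.5, [0, 0, -3], 0], [0.5, [0, 0, -4], 0], [0.5, [0, 0, -4], 0], [0.5, [0, 0, -4], 0], [0.5, [0, 0, -2], 0], [0.5, [0, 0, 0], 0]]}}

```text
t: 11.42
tool_pos: [0.4771, 0.1939, 0.3324]
tool_rot: [2.221, 2.22, 0.003]
contact_force: [-0.1, 0.6, -2.2]
opening: 0.0093
grip_force: 49.2
```

```bash
python3 - <<'E'
from h import *
C0,C1,yaw=np.load('/tmp/st.npy'); e=np.array([np.cos(-.287),np.sin(-.287)])
p=np.array([C0,C1])-e*.034; print(p)
plan(p[0],p[1],.32,-.287)
print(ctrl.get_obs()['opening'])
E
```

```text
[ 0.5461868 -0.1686167]
tcp [0.4771 0.1939 0.3324] turn 16.42 shift [-32.81  16.89   1.23] axes x,y [0.283 0.959] [ 0.959 -0.283] q6 0.24
0.00930695817992512
```

{"api": "send_rows", "payload": {"rows": [[0.5, [0, 0, 0], 8.2], [0.5, [0, 0, 0], 8.2], [0.5, [-4, 2.1, 0], 0], [0.5, [-4, 2.1, 0], 0], [0.5, [-4, 2.1, 0], 0], [0.5, [-4, 2.1, 0], 0], [0.5, [-4, 2.1, 0], 0], [0.5, [-4, 2.1, 0], 0], [0.5, [-4, 2.1, 0], 0], [0.5, [-4, 2.1, 0], 0]]}}

```text
t: 12.68
tool_pos: [0.5465, -0.1618, 0.3279]
tool_rot: [-2.513, -1.878, 0.003]
contact_force: [1.3, 0.9, -2.4]
opening: 0.009
grip_force: 49.2
```

{"api": "send_rows", "payload": {"rows": [[0.5, [-0.8, 0.1, 0], 0], [0.5, [0, 0, 0], 0], [0.5, [0, 0, 0], 0]]}}

```text
t: 13.05
tool_pos: [0.5457, -0.1675, 0.3304]
tool_rot: [-2.514, -1.882, 0.001]
contact_force: [-0.0, 0.9, -2.2]
opening: 0.0092
grip_force: 49.3
```

```bash
python3 - <<'E'
from h import *
plan(.5462,-.1686,.165,-.287)
s=grab('side'); save(s,'s2.png',(220,60,400,270),2.8)
w=grab('wrist')
E
```

```text
tcp [ 0.5457 -0.1675  0.3304] turn 0.08 shift [-0.1   0.1  16.54] axes x,y [0.283 0.959] [ 0.959 -0.283] q6 -0.14
```

View pics/s2.png

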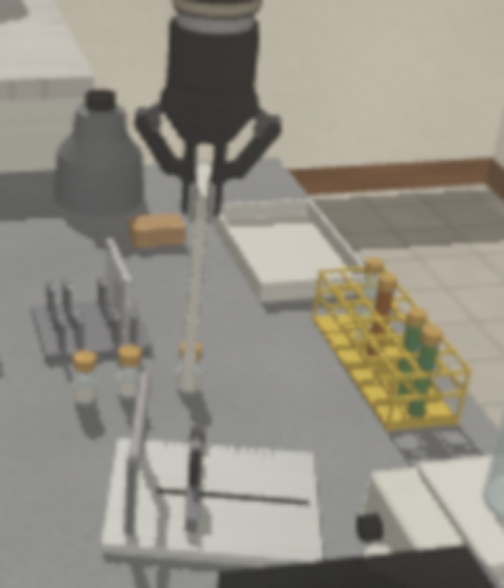

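```bash
python3 - <<'E'
from h import *
C=np.array([.5788,-.1782]); e=np.array([np.cos(-.287),np.sin(-.287)]);n=np.array([-e[1],e[0]])
for nm in('side','wrist'):
    s=load(nm); P=cloud(s); X=np.stack([(P[...,:2]-C)@e,(P[...,:2]-C)@n,P[...,2]],-1)
    m=(X[...,2]>.15)&(X[...,2]<.37)&(abs(X[...,0]+.034)<.04)&(abs(X[...,1])<.09)
    m&=(s['frame'].min(-1)>100)
    Y=X[m]; print(nm,m.sum())
    if m.sum()>10:
        for z in np.arange(.16,.36,.02):
            k=abs(Y[:,2]-z)<.01
            if k.sum()>3: print(z.round(2),k.sum(),np.median(Y[k],0).round(4),Y[k][:,:2].min(0).round(3),Y[k][:,:2].max(0).round(3))
E
```

```text
side 400
0.2 24 [-0.0344 -0.0596  0.1993] [-0.039 -0.063] [-0.03  -0.058]
0.22 26 [-0.0352 -0.0597  0.22  ] [-0.039 -0.063] [-0.03  -0.055]
0.24 27 [-0.0341 -0.0603  0.2397] [-0.039 -0.062] [-0.029 -0.056]
0.26 31 [-0.0352 -0.0596  0.2618] [-0.04  -0.065] [-0.029 -0.03 ]
0.28 27 [-0.0343 -0.06    0.2799] [-0.039 -0.062] [-0.029 -0.056]
0.3 29 [-0.0337 -0.0603  0.3   ] [-0.039 -0.063] [-0.029 -0.036]
0.32 34 [-0.0344 -0.0598  0.3182] [-0.039 -0.063] [-0.029 -0.05 ]
0.34 65 [-0.0353 -0.0562  0.3403] [-0.05  -0.063] [-0.018 -0.007]
wrist 4488
0.2 19 [-0.0363  0.0611  0.207 ] [-0.04   0.061] [-0.032  0.061]
0.22 11 [-0.0363  0.061   0.2238] [-0.04   0.061] [-0.032  0.061]
0.24 25 [-0.0363  0.061   0.2469] [-0.041  0.061] [-0.032  0.061]
0.26 24 [-0.0365  0.0609  0.2601] [-0.041  0.061] [-0.032  0.061]
0.28 36 [-0.0359  0.0609  0.2796] [-0.04   0.061] [-0.032  0.061]
0.3 52 [-0.0362  0.0608  0.3018] [-0.041  0.061] [-0.032  0.061]
0.32 74 [-0.0362  0.0607  0.3211] [-0.041  0.06 ] [-0.031  0.061]
0.34 121 [-0.0361  0.0606  0.3422] [-0.046  0.012] [-0.025  0.061]
```

{"api": "send_rows", "payload": {"rows": [[0.5, [0, 0, 3.5], 0], [0.5, [0, 0, 3.5], 0], [0.5, [0, 0, 3.5], 0], [0.5, [0, 0, 3], 0], [0.5, [0, 0, 2], 0], [0.5, [0, 0, 1], 0], [0.5, [0, 0, 0.5], 0], [0.5, [0, 0, 0.3], 0], [0.5, [0, 0, 0], 0]]}}

```text
t: 14.28
tool_pos: [0.5464, -0.1689, 0.159]
tool_rot: [2.515, 1.881, 0.001]
contact_force: [-1.0, 0.2, -2.1]
opening: 0.0095
grip_force: 49.3
```

{"api": "send_rows", "payload": {"rows": [[0.5, [0, 0, 0.2], 0], [0.5, [0, 0, 0.1], 0], [0.5, [0, 0, 0.1], 0], [0.5, [0, 0, 0], 0]]}}

```text
t: 14.78
tool_pos: [0.5464, -0.1687, 0.1552]
tool_rot: [2.515, 1.881, 0.001]
contact_force: [-1.0, 0.5, 2.7]
opening: 0.009
grip_force: 50.0
```

```bash
python3 - <<'E'
from h import *
C=np.array([.5788,-.1782]); e=np.array([np.cos(-.287),np.sin(-.287)]);n=np.array([-e[1],e[0]])
w=grab('wrist');o=ctrl.get_obs();print(o['tool_pos'],o['contact_force']);p=o['tool_pos'][:2]-C;print(p@e,p@n)
s=w; P=cloud(s); X=np.stack([(P[...,:2]-C)@e,(P[...,:2]-C)@n,P[...,2]],-1)
save(w,'w5.png',k=1.4)
E
```

```text
[ 0.54638069 -0.16871945  0.1551434 ] [-0.55188711  1.03324106  3.67422916]
-0.03377699938022494 -8.436107033254822e-05
```

View pics/w5.png

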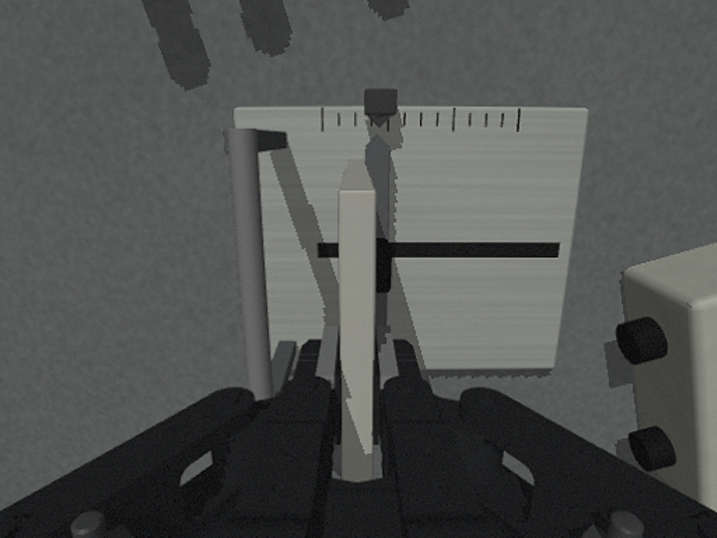

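The panel is down on the base (force went from −2.1 to +3.7 N) and right at the stop, and the stop is still at the index. Now I open slightly and tip the panel onto the rod, caged between the fingers.

{"api": "send_rows", "payload": {"rows": [[1.4, [0, 0, 0], 0], [2, [0, 0, 0], 0], [2.8, [0, 0, 0], 0], [2.8, [0, 0, 0], 0], [2.8, [0, -0.5, 0], 0], [2.8, [0, -0.5, 0], 0], [2.8, [0, -0.4, 0], 0], [2.8, [0, -0.3, 0], 0], [2.8, [0, -0.3, 0], 0], [2.8, [0, 0, 0], 0]], "newtons": 20}}

```text
t: 16.08
tool_pos: [0.5266, -0.1629, 0.1543]
tool_rot: [-2.516, -1.881, -0.0]
contact_force: [0.5, -0.3, 0.9]
opening: 0.0283
grip_force: 0.0
```

{"api": "send_rows", "payload": {"rows": [[2.8, [0, -0.4, 0], 0], [2.8, [0, -0.4, 0], 0], [2.8, [0, -0.4, 0], 0], [2.8, [0, -0.4, 0], 0], [2.8, [0, -0.4, 0], 0], [2.8, [0, -0.4, 0], 0], [2.8, [0, -0.4, 0], 0], [2.8, [0, -0.4, 0], 0], [2.8, [0, -0.3, 0], 0], [2.8, [0, 0, 0], 0]]}}

```text
t: 17.32
tool_pos: [0.4932, -0.1531, 0.1544]
tool_rot: [2.516, 1.881, 0.0]
contact_force: [0.3, -0.2, 0.6]
opening: 0.0283
grip_force: 0.0
```

```bash
cat > pm.py <<'E'
from h import *
C=np.array([.5788,-.1782]); e=np.array([np.cos(-.287),np.sin(-.287)]);n=np.array([-e[1],e[0]])
o=ctrl.get_obs();p=o['tool_pos'][:2]-C;print(p@e,p@n,o['tool_pos'][2],o['contact_force'].round(1),o['opening'])
for nm in('side','wrist'):
    s=grab(nm); P=cloud(s); X=np.stack([(P[...,:2]-C)@e,(P[...,:2]-C)@n,P[...,2]],-1)
    m=(X[...,2]>.02)&(X[...,2]<.2)&(X[...,0]<-.01)&(X[...,0]>-.12)&((abs(abs(X[...,1])-.06)<.007))&(s['frame'].min(-1)>85)
    Y=X[m]; print(nm)
    for z in np.arange(.03,.2,.02):
        k=abs(Y[:,2]-z)<.01
        if k.sum()>3: print(z.round(2),k.sum(),np.median(Y[k],0).round(4),Y[k][:,:2].min(0).round(3),Y[k][:,:2].max(0).round(3))
E
python3 pm.py
```

```text
-0.0892424688328772 -0.00015862929812543512 0.1543685969589658 [ 0.3 -0.2  0.6] 0.028256406424867278
side
0.03 67 [-0.0259 -0.0607  0.032 ] [-0.044 -0.066] [-0.015  0.066]
0.05 24 [-0.0445 -0.0599  0.0497] [-0.051 -0.062] [-0.039  0.059]
0.07 32 [-0.0514 -0.0604  0.0698] [-0.06  -0.066] [-0.045  0.06 ]
0.09 31 [-0.0582 -0.0603  0.0884] [-0.066 -0.064] [-0.052  0.057]
0.11 46 [-0.0697 -0.0607  0.112 ] [-0.088 -0.066] [-0.06  0.06]
0.13 29 [-0.0755 -0.0602  0.1306] [-0.084 -0.063] [-0.067 -0.053]
0.15 32 [-0.0817 -0.0595  0.1504] [-0.09  -0.065] [-0.074  0.057]
0.17 34 [-0.0894 -0.06    0.1702] [-0.096 -0.063] [-0.082  0.06 ]
wrist
0.03 88 [-0.0225  0.0632  0.0326] [-0.046 -0.062] [-0.015  0.066]
0.05 19 [-0.0456  0.06    0.0493] [-0.052  0.059] [-0.041  0.06 ]
0.07 37 [-0.054   0.06    0.0705] [-0.062  0.059] [-0.047  0.06 ]
0.09 41 [-0.062   0.0599  0.0913] [-0.069  0.059] [-0.056  0.06 ]
0.11 319 [-0.0822  0.062   0.1131] [-0.088  0.057] [-0.063  0.067]
0.13 75 [-0.0763  0.0598  0.129 ] [-0.085  0.053] [-0.07  0.06]
0.15 115 [-0.084   0.0598  0.1508] [-0.093 -0.059] [-0.077  0.06 ]
0.17 539 [-0.0936  0.0574  0.1736] [-0.099  0.053] [-0.085  0.06 ]
```

The panel's slope (0.37) matches leaning on the rod. I open wider and rise straight up.

{"api": "send_rows", "payload": {"rows": [[3.5, [0, 0, 0], 0], [4.2, [0, 0, 0], 0], [4.2, [0, 0, 0], 0], [4.2, [0, 0, -1], 0], [4.2, [0, 0, -2], 0], [4.2, [0, 0, -4], 0], [4.2, [0, 0, -5], 0], [4.2, [0, 0, 0], 0], [4.2, [0, 0, 0], 0]]}}

```text
t: 18.55
tool_pos: [0.4934, -0.1532, 0.2754]
tool_rot: [2.515, 1.88, 0.001]
contact_force: [0.3, 0.6, -0.2]
opening: 0.042
grip_force: 0.0
```

```bash
python3 pm.py; python3 - <<'E'
from h import *
w=load('wrist');s=load('side')
a=cv2.resize(w['frame'],(533,400));b=cv2.resize(s['frame'][130:280,230:350],(267,400))
cv2.imwrite('pics/f.png',np.hstack([a,b])[...,::-1])
E
```

```text
-0.08898545673817418 -0.00017217253382213393 0.2753634885225403 [ 0.3  0.6 -0.2] 0.04195934346303995
side
0.03 66 [-0.0252 -0.0606  0.0314] [-0.044 -0.066] [-0.015  0.065]
0.05 29 [-0.0442 -0.0599  0.0487] [-0.051 -0.065] [-0.039  0.059]
0.07 31 [-0.0514 -0.0591  0.0682] [-0.06  -0.064] [-0.045  0.056]
0.09 30 [-0.06   -0.0603  0.0889] [-0.069 -0.063] [-0.053  0.058]
0.11 45 [-0.0694 -0.0604  0.112 ] [-0.088 -0.067] [-0.058  0.056]
0.13 32 [-0.0752 -0.0609  0.1305] [-0.084 -0.064] [-0.07   0.056]
0.15 30 [-0.0816 -0.0604  0.1521] [-0.09  -0.065] [-0.076  0.058]
0.17 34 [-0.0893 -0.0599  0.17  ] [-0.096 -0.064] [-0.082  0.057]
wrist
0.03 40 [-0.028   0.0602  0.0321] [-0.045 -0.059] [-0.016  0.066]
0.05 11 [-0.0445  0.0594  0.053 ] [-0.047 -0.059] [-0.04  0.06]
0.07 17 [-0.0524  0.0597  0.0653] [-0.057 -0.059] [-0.048  0.06 ]
0.09 17 [-0.0602  0.06    0.09  ] [-0.067  0.059] [-0.055  0.06 ]
0.11 119 [-0.0819  0.0618  0.1129] [-0.087 -0.06 ] [-0.062  0.066]
0.13 22 [-0.0756  0.0598  0.133 ] [-0.083 -0.059] [-0.07  0.06]
0.15 26 [-0.0826  0.0597  0.1508] [-0.09  -0.059] [-0.077  0.06 ]
0.17 229 [-0.0936  0.0544  0.1739] [-0.099 -0.06 ] [-0.085  0.06 ]
```

View pics/f.png

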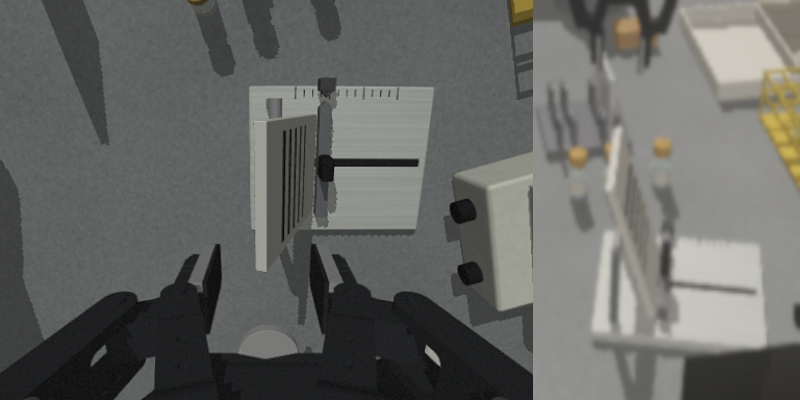

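The panel leans on the rod with its foot at the stop. The stop tip at (325,103) faces the clip at (327,85), and the gripper is clear of everything. Handing in.

```bash
python3 -c "
from station import ctrl
print(ctrl.finish_job())"
```

```text
the job is handed in; nothing more can be done
None
```

I handed the job in at about 19 s, with no verdict returned: the stop is about 1 mm from the index (4 mm allowed), and the white striped panel leans centred on the rest rod, its foot at the stop, let go. The arm touched none of the bystanders as far as I could tell, though I did not re-measure them.

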